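# Level the agar-pouring table with its two foot screws

### The arm

A 6-joint arm with a two-finger parallel gripper is mounted at the origin on the work surface. World frame = base frame: x ahead of the robot, y to its left, z up, the work surface at z = 0. Lengths are in m, angles in rad, forces in N, time in s.
With the tool pointing down it reaches from about 0.3 to 0.75 m from the base axis. Payload 8.5 kg.
Tool frame: the origin (TCP) lies where the fingers leave the gripper's body, on its centre line; the fingertips stand 64 mm ahead of it and the grasp point (between the pads) lies 45 mm ahead of it; z points along the fingers, y is the line along which they close (so a half turn about z gives the same grasp; the last joint's range is limited). The gripper opens to 88 mm and grips with 3 to 60 N. Pads are 18 mm wide; open, the fingers measure 123 mm over their backs; the gripper's body (75 mm by 187 mm) begins 45 mm behind the grasp point.
Start: joints at [-1.486, 0.381, 1.297, -0, 1.464, -0.215], TCP at [0.162, -0.525, 0.303] pointing down, gripper open.
Joint ranges: [-3.11, 3.11], [-0.89, 2.33], [0.22, 2.48], [-1.42, 4.56], [0.17, 2.85], [-2.88, 2.88]. Speed limits (rad/s): [2.39, 2.39, 3.14, 3.14, 3.14, 3.14].

### API

Orientations are given as a rotation vector (axis times angle).
In Python, from cell import arm gives the robot as it stands.
- The arm moves only by the tool move_arm, never from a script. Its argument "deltas" is a list of rows, each a list of 2 entries, a list of its own where there are three numbers: the shift along the world's x, y, z in m, then the turn, a rotation vector about the world's x, y, z in rad. In form: [[[x, y, z], [rx, ry, rz]], ...]. A call has 1 to 20 rows; each row shifts and turns the commanded pose from where the row before left it; what a row does not reach is not made up. A row lasts 1/12 s, in which the tool goes at most 41.7 mm and 7.16 degrees, less where a joint would pass 70% of its speed; a pose out of reach is approached as far as the arm can. A call with a gripper value outside its range is refused whole. "claw" is the opening, from 0 (shut) to 1 (fully open), set as the call begins (left out, the last holds). The fingers move at their own pace and stop on an object; "newtons" is the grip in N (left out, the last holds). Time passes only in rows, so rows that do not move let the fingers close. It gives the time, the measured TCP pose, the force, the opening and the grip force at its end, in the units of the state.
- arm.get_obs(): the state, without advancing time (a new reading comes with each control period).
- arm.capture(name): name is "side" or "top"; returns a dict with "image" (384x512x3 uint8, red, green, blue), "fx", "fy", "cx", "cy" (pixels), "extrinsics" (4x4, takes a point from world to camera coordinates). Camera axes: x right, y down, z forward; pixel columns grow to the right and rows downward; lengths in m; the calibration is good to about 2 mm. A picture is of the moment at which its call begins. There is no depth.
- arm.hand_in(): hands the job in; it is judged then, once.
The state is a dict: "time_s": time; "joint_pos": joint angles; "qd": joint speeds; "tau": joint torques, N m; "ee_pos": TCP position; "ee_rot": TCP orientation; "wrist_force": force on the tool from outside, world axes, zero at the start; "torque": the same for the moment, N m; "width": finger opening in m; "finger_force": force on a finger pad.
Only numpy, scipy, OpenCV 4.12 (cv2) and the standard library are available. Lean on these libraries where they do the work, as an engineer would, in place of code of your own. Each camera call takes 0.05 s, during which the arm holds its last target. There are 200 camera calls.

### The job

The small aluminium levelling table on the bench is out of level. Turn its two foot screws by their black wing heads until the bubble in each of its two vials lies between the two black lines, then let go. A vial whose bubble already lies between its lines needs nothing.

Things in the scene. Friction and masses are not known exactly. Their poses are not given: they have to be found in the camera images.
- levelling_table: Aluminium plate 240 mm (x, near to far) by 260 mm (y, right to left), its top 52 mm above the bench, on three feet whose axes stand 40 mm in from its edges; origin on the bench under the plate's middle; turned by up to 0.3 rad. It carries two vials (tops 68 mm up) and a flat agar dish (66 mm up). The far left foot has a plain round steel cap, not a wing head, and does not turn.
- screw_a_grip (a point): Foot screw A, far right corner. Black wing head: disc 42 mm across, on it an upright bar 42 x 14 mm in plan, 30 mm high, top 120 mm above the bench. Point: on the screw's axis, mid-bar, 106 mm up; x along the bar, z up. The bar's start direction varies and does not show level. Turns in place, 0.06 N m, stays as left; clockwise from above moves bubble A towards it, 32 mm per rad; no effect on B.
- screw_b_grip (a point): Foot screw B, near left corner of the table, with the same wing head as screw A (bar 42 x 14 mm in plan, 30 mm high, top 120 mm up) and the same point and axes. Clockwise from above moves bubble B towards it, 32 mm per rad; no effect on A. A loose spare foot screw with such a head, 78 mm tall, stands on the bench away from the table and is not part of the job.
- bubble_a (a joint): Vial A runs left to right along the plate's far edge: black frame 134 x 28 mm, green tube, two black lines whose inner edges lie 22 mm either side of its middle; pale bubble 24 mm long, 13 mm wide, out of reach of touch. Value: bubble's middle from the vial's middle, m; 0 is level, positive towards screw A (right). Starts 16 to 42 mm off, to the left.
- bubble_b (a joint): Vial B, the same in size and marks as vial A, runs near to far in the left half of the plate, beside screw B. Value: the bubble's middle from the vial's middle, m; 0 is level, positive towards screw B's end (near). Starts up to 40 mm off, either way.

How it is judged:
By the outcome, as a careful person would: the job done as asked, in the order asked, and still so for the second after the job is handed in, with the robot touching nothing.
It also fails if it takes over 51 s, if anything falls off the work surface, if the arm or the gripper's body presses on something with over 40 N, if the wrist force passes 120 N, or if a joint passes its speed limit or range.

## Working session

There is one attempt and no reset: what is moved stays moved. The work goes in short steps, Python scripts to look and compute and a tool call to move; the robot and the scene stay as the last step left them, time stands still between calls to the robot, and variables do not carry over. Pictures are saved under pics/ and viewed, at most 10 in all, crops included, and the job is handed in when it is done.

Besides the shell and the picture viewer there is one more tool, called as name([rows], argument=value, ...), one row to a line, values as JSON. move_arm: Moves the arm, as the interface text tells. Its arguments: {"type":"object","properties":{"deltas":{"type":"array"},"claw":{"type":"number"},"newtons":{"type":"number"}},"required":["deltas"]}

```bash
mkdir -p pics; cat > h.py <<'E'
import numpy as np, cv2
from cell import arm
def cap(n,f):
    c=arm.capture(n); cv2.imwrite(f'pics/{f}.png',cv2.cvtColor(c['image'],cv2.COLOR_RGB2BGR)); return c
def ray(c,u,v):
    E=np.array(c['extrinsics']);R,t=E[:3,:3],E[:3,3]
    return -R.T@t, R.T@np.array([(u-c['cx'])/c['fx'],(v-c['cy'])/c['fy'],1])
def onz(c,u,v,z):
    o,d=ray(c,u,v); return o+d*(z-o[2])/d[2]
def tri(a,ua,b,ub):
    o1,d1=ray(a,*ua);o2,d2=ray(b,*ub)
    s=np.linalg.lstsq(np.c_[d1,-d2],o2-o1,rcond=None)[0]
    p,q=o1+d1*s[0],o2+d2*s[1]; return (p+q)/2,np.linalg.norm(p-q)
E
python3 - <<'E'
from h import *
import pickle
d={n:cap(n,n+'0') for n in('top','side')}
pickle.dump(d,open('c0.pkl','wb'))
for n in d: print(n,d[n]['fx'],ray(d[n],256,192))
im=np.hstack([cv2.imread('pics/top0.png'),cv2.imread('pics/side0.png')])
print(arm.get_obs())
E
```

```text
top 394.79686699889197 (array([0.53445387, 0.03848819, 0.74940978]), array([ 0.066386  , -0.00489796, -0.9977983 ]))
side 434.3230806298509 (array([0.24384774, 0.37157835, 0.55591208]), array([ 0.51104083, -0.5268847 , -0.67916913]))
{'time_s': 0.1, 'joint_pos': array([-1.48626339e+00,  3.81143261e-01,  1.29809883e+00,  2.46544285e-05,
        1.46355198e+00, -2.15299889e-01]), 'qd': array([-3.16156017e-04, -1.08365272e-03, -4.77803739e-03,  7.74721426e-04,
       -3.92581047e-05, -9.64562991e-04]), 'tau': array([ 2.96904189e-03, -4.38654685e+01, -2.24912739e+01,  7.14460365e-02,
        3.41793371e-02, -6.55746476e-05]), 'ee_pos': array([ 0.16243856, -0.52531989,  0.30222064]), 'ee_rot': array([-3.10517198e+00, -4.69031148e-01, -1.61661064e-04]), 'wrist_force': array([ 0.36735471, -0.21087225, -0.31008806]), 'torque': array([-0.04263601,  0.000987  , -0.00113779]), 'finger_force': 0.0, 'width': 0.08803935789913724}
```

View pics/top0.png

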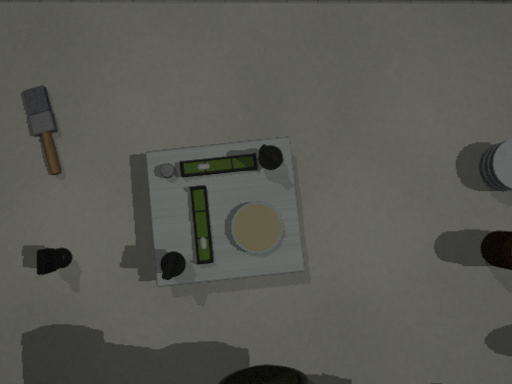

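View pics/side0.png

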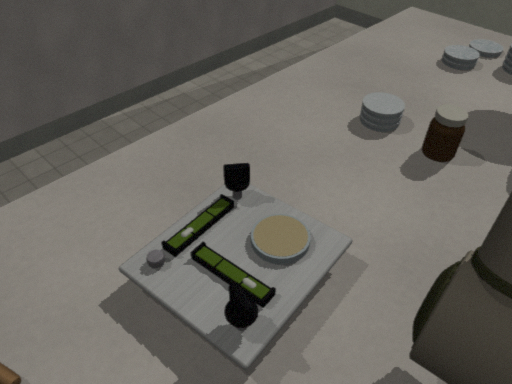

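The top view shows the table, with screw A near (271,157), screw B near (173,265), and the spare at (52,260). Bubble A (204,167) is left of its middle and bubble B (203,242) is near of its middle. In the side view, head A is at (237,177) and head B at (241,305). Next I'll look at brightened crops.

```bash
python3 - <<'E'
from h import *
t=cv2.imread('pics/top0.png')[130:290,140:310]; s=cv2.imread('pics/side0.png')[150:340,120:300]
g=lambda x:(255*(x/255.)**0.45).astype(np.uint8)
t=cv2.resize(g(t),None,fx=3,fy=3,interpolation=2); s=cv2.resize(g(s),(285,300)) 
t=cv2.resize(g(cv2.imread('pics/top0.png')[130:290,140:310]),(510,480),interpolation=cv2.INTER_CUBIC)
S=g(cv2.imread('pics/side0.png'))
a=cv2.resize(S[150:210,210:270],(240,240),interpolation=cv2.INTER_CUBIC);b=cv2.resize(S[275:335,210:270],(240,240),interpolation=cv2.INTER_CUBIC)
cv2.imwrite('pics/crop0.png',np.hstack([t,np.vstack([a,b])]))
E
```

```text
(no output)
```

View pics/crop0.png

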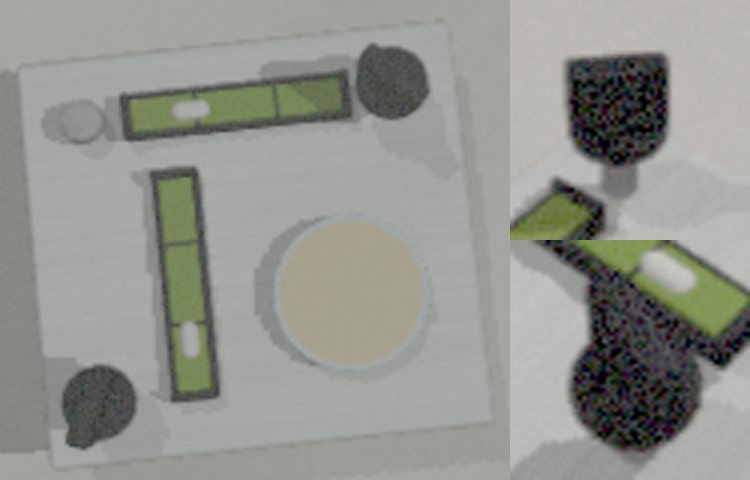

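The crop shows both bubbles outside their lines: A by about 16–20 mm left, B towards the near end. The bars are black on black discs, so I'll average frames and stretch the darks to see their direction.

```bash
python3 - <<'E'
from h import *
import pickle
m={}
for n in('top','side'):
    m[n]=np.mean([arm.capture(n)['image'].astype(float) for _ in range(12)],0)
pickle.dump(m,open('mean.pkl','wb'))
o=[]
for n,(x,y) in [('top',(271,157)),('side',(237,180)),('top',(173,265)),('side',(241,303))]:
    c=m[n][y-24:y+24,x-24:x+24].mean(2)
    c=np.clip((c-c.min())*5,0,255).astype(np.uint8)
    o.append(cv2.resize(c,(288,288),interpolation=cv2.INTER_CUBIC)) 
cv2.imwrite('pics/avg.png',np.vstack([np.hstack(o[:2]),np.hstack(o[2:])]))
E
```

```text
(no output)
```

View pics/avg.png

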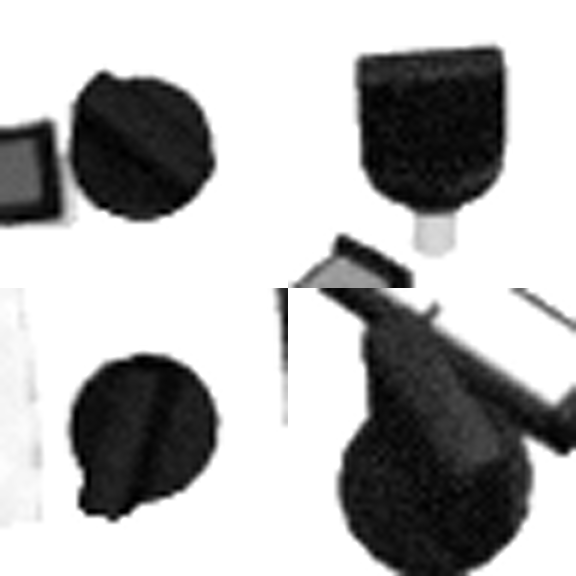

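Averaged tiles (6x) show the bars clearly. In the top view, A's bar runs upper-left to lower-right, and B's runs lower-left to slightly right of up. The top-face ends are visible in both views, so I'll triangulate them.

```bash
python3 - <<'E'
from h import *
import pickle
d=pickle.load(open('c0.pkl','rb')); T,S=d['top'],d['side']
m=pickle.load(open('mean.pkl','rb'))
f=lambda x,y,ox,oy,p:(x-24+(p[0]-ox)/6-.4,y-24+(p[1]-oy)/6-.4)
ends={'A':[((88,86),(360,70)),((207,163),(501,60))],'B':[((97,508),(483,458)),((150,362),(388,328))]}
for k,(tc,sc,oy) in {'A':((271,157),(237,180),0),'B':((173,265),(241,303),288)}.items():
    P=[]
    for a,b in ends[k]:
        ta=f(*tc,0,oy,a); p,e=tri(T,ta,S,f(*sc,288,oy,b)); q=onz(T,*ta,.12); P.append(q); print(k,p.round(4),round(e,4),'onplane',q.round(4))
    v=P[1]-P[0]; print('centre',(P[0]+P[1])/2,'len',np.linalg.norm(v),'ang',np.degrees(np.arctan2(v[1],v[0])))
# disc centre from top: circle
# vials: green mask contours
hsv=cv2.cvtColor(m['top'].astype(np.uint8),cv2.COLOR_RGB2HSV)
g=((hsv[...,1]>110)&(hsv[...,0]>30)&(hsv[...,0]<60)&(hsv[...,2]>25)).astype(np.uint8)
g=cv2.morphologyEx(g,cv2.MORPH_CLOSE,np.ones((9,9)))
for c in cv2.findContours(g,0,2)[0]:
    if cv2.contourArea(c)<200: continue
    r=cv2.minAreaRect(c); box=cv2.boxPoints(r); w=np.array([onz(T,*p,.066)[:2] for p in box])
    mk=np.zeros(g.shape,np.uint8);cv2.drawContours(mk,[c],-1,1,-1)
    br=(m['top'].min(2)>70)&(cv2.erode(mk,np.ones((3,3)))>0); ys,xs=np.nonzero(br)
    L=[np.linalg.norm(w[1]-w[0]),np.linalg.norm(w[2]-w[1])]
    ax=(w[1]-w[0])/L[0] if L[0]>L[1] else (w[2]-w[1])/L[1]
    bb=onz(T,xs.mean(),ys.mean(),.066)[:2] if len(xs) else None
    print('vial',r[0],w.mean(0),L,'ax',ax,'bubble',bb,len(xs), (bb-w.mean(0))@ax if bb is not None else '')
E
```

```text
A [0.649  0.0266 0.1181] 0.0011 onplane [0.6491 0.027  0.12  ]
A [ 0.6287 -0.0055  0.1148] 0.001 onplane [ 0.6283 -0.0049  0.12  ]
centre [0.6387042  0.01108658 0.12      ] len 0.03805377049627124 ang -123.08391618866165
B [0.4411 0.1781 0.1207] 0.0016 onplane [0.4416 0.1788 0.12  ]
B [0.4789 0.1668 0.1134] 0.0002 onplane [0.4796 0.1655 0.12  ]
centre [0.46055333 0.17214461 0.12      ] len 0.0402592200534835 ang -19.28005204950204
vial (201.03659057617188, 224.54483032226562) [0.52386325 0.1298923 ] [np.float64(0.019987695552792818), np.float64(0.12276329261894568)] ax [-0.99428828 -0.10672779] bubble [0.49254792 0.12616136] 53 0.03153466134915438
vial (218.07672119140625, 164.72877502441406) [0.62745536 0.10127519] [np.float64(0.12249304436139506), np.float64(0.019320674652379483)] ax [ 0.1074975  -0.99420535] bubble [0.62519171 0.12720531] 57 -0.02602319754023006
```

The checks hold: bar tops come out about 0.117 m high, the bars are 38–40 mm long, and the A–B separation fits the 160 × 180 mm foot spacing at 0.108 rad yaw. Screw A is at (0.639, 0.011) with its bar at about 55°. Screw B is at (0.461, 0.172) with its bar at about -19°. Bubble A is at -26 mm, so about 0.81 rad clockwise. Bubble B is at +31.5 mm, so about 0.98 rad counter-clockwise. I'll move above A first.

move_arm([
  [[0.0238,0.0268,0],[0,0,0.033]],
  [[0.0238,0.0268,0],[0,0,0.033]],
  [[0.0238,0.0268,0],[0,0,0.033]],
  [[0.0238,0.0268,0],[0,0,0.033]],
  [[0.0238,0.0268,0],[0,0,0.033]],
  [[0.0238,0.0268,0],[0,0,0.033]],
  [[0.0238,0.0268,0],[0,0,0.033]],
  [[0.0238,0.0268,0],[0,0,0.033]],
  [[0.0238,0.0268,0],[0,0,0.033]],
  [[0.0238,0.0268,0],[0,0,0.033]],
  [[0.0238,0.0268,-0.01],[0,0,0.033]],
  [[0.0238,0.0268,-0.01],[0,0,0.033]],
  [[0.0238,0.0268,-0.01],[0,0,0.033]],
  [[0.0238,0.0268,-0.01],[0,0,0.033]],
  [[0.0238,0.0268,-0.01],[0,0,0.033]],
  [[0.0238,0.0268,-0.01],[0,0,0.033]],
  [[0.0238,0.0268,-0.01],[0,0,0.033]],
  [[0.0238,0.0268,-0.01],[0,0,0.033]],
  [[0.0238,0.0268,-0.01],[0,0,0.033]],
  [[0.0243,0.0274,0],[0,0,0.033]],
], claw=1)

```text
time_s: 2.97
ee_pos: [0.6393, 0.0128, 0.2106]
ee_rot: [-2.784, -1.452, 0.005]
wrist_force: [0.6, -0.3, -0.3]
width: 0.0882
finger_force: 0.0
```

move_arm([
  [[0,-0.001,-0.013],[0,0,0]],
  [[0,0,-0.013],[0,0,0]],
  [[0,0,-0.013],[0,0,0]],
  [[0,0,-0.013],[0,0,0]],
  [[0,0,0],[0,0,0]],
  [[0,0,0],[0,0,0]],
])

```text
time_s: 3.47
ee_pos: [0.6389, 0.0102, 0.1605]
ee_rot: [-2.786, -1.45, 0.001]
wrist_force: [0.1, 0.8, 1.0]
width: 0.0881
finger_force: 0.0
```

```bash
python3 - <<'E'
from h import *
g=lambda x:(255*(x/255.)**0.45).astype(np.uint8)
cap('side','s1'); cap('top','t1')
a=cv2.resize(g(cv2.imread('pics/s1.png')[110:260,150:330]),(480,400),interpolation=2)
b=cv2.resize(g(cv2.imread('pics/t1.png')[100:290,130:320]),(320,320)); b=np.vstack([b,np.zeros((80,320,3),np.uint8)])
cv2.imwrite('pics/v1.png',np.hstack([a,b])); o=arm.get_obs(); print(o['ee_pos'],o['wrist_force'],o['joint_pos'])
E
```

```text
[0.63925798 0.01004517 0.16169521] [-0.43105147 -0.31227067  0.23435269] [-1.69126839e-01  6.55797287e-01  1.23464920e+00  1.61003800e-05
  1.24973192e+00  4.41963410e-01]
```

View pics/v1.png

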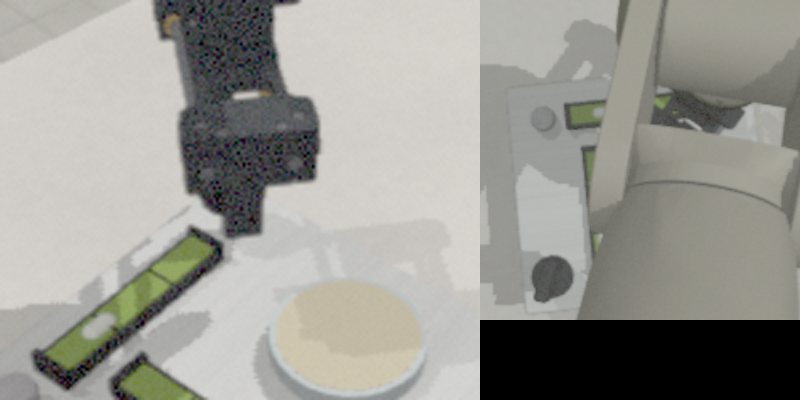

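The side view shows the gripper over A with the near finger in front of the bar and no contact force. Vial A stays visible. I'll close.

move_arm([
  [[0,0,0],[0,0,0]],
  [[0,0,0],[0,0,0]],
  [[0,0,0],[0,0,0]],
  [[0,0,0],[0,0,0]],
  [[0,0,0],[0,0,0]],
  [[0,0,0],[0,0,0]],
  [[0,0,0],[0,0,0]],
  [[0,0,0],[0,0,0]],
], claw=0, newtons=20)

```text
time_s: 4.23
ee_pos: [0.6389, 0.0102, 0.1607]
ee_rot: [-2.787, -1.45, 0.0]
wrist_force: [0.1, -0.0, 1.1]
width: 0.037
finger_force: 0.0
```

move_arm([
  [[0,0,0],[0,0,0]],
  [[0,0,0],[0,0,0]],
  [[0,0,0],[0,0,0]],
  [[0,0,0],[0,0,0]],
  [[0,0,0],[0,0,0]],
  [[0,0,0],[0,0,0]],
  [[0,0,0],[0,0,0]],
])

```text
time_s: 4.82
ee_pos: [0.6383, 0.0105, 0.1607]
ee_rot: [-2.785, -1.45, 0.002]
wrist_force: [-4.3, 2.2, 3.1]
width: 0.0139
finger_force: 20.0
```

The bar is gripped at 13.9 mm. I'll turn clockwise by 0.72 rad, then check.

move_arm([
  [[0,0,0],[0,0,-0.09]],
  [[0,0,0],[0,0,-0.09]],
  [[0,0,0],[0,0,-0.09]],
  [[0,0,0],[0,0,-0.09]],
  [[0,0,0],[0,0,-0.09]],
  [[0,0,0],[0,0,-0.09]],
  [[0,0,0],[0,0,-0.09]],
  [[0,0,0],[0,0,-0.09]],
  [[0,0,0],[0,0,0]],
  [[0,0,0],[0,0,0]],
])

```text
time_s: 5.65
ee_pos: [0.6385, 0.0102, 0.1607]
ee_rot: [-3.118, -0.38, 0.002]
wrist_force: [-4.9, 1.0, 2.2]
width: 0.014
finger_force: 20.0
```

```bash
cat > bub.py <<'E'
from h import *
# bubble on side image: bright blobs inside the green-tube rects, cast onto z=.066
V={'A':(np.array([.6275,.1013]),np.array([.1075,-.994])),'B':(np.array([.5239,.1299]),np.array([-.994,-.1067]))}
def bub(n='side',N=4):
    c=[arm.capture(n) for _ in range(N)]; m=np.mean([x['image'].astype(float) for x in c],0); c=c[0]
    E=np.array(c['extrinsics'])
    for k,(o,a) in V.items():
        b=np.array([-a[1],a[0]]); s=np.arange(-.058,.0581,.001)
        P=[[np.r_[o+a*x+b*y,.066] for x in s] for y in (-.004,-.002,0,.002,.004)]
        q=np.array(P)@E[:3,:3].T+E[:3,3]
        u=(c['fx']*q[...,0]/q[...,2]+c['cx']).astype(np.float32); v=(c['fy']*q[...,1]/q[...,2]+c['cy']).astype(np.float32)
        p=cv2.remap(m[...,2].astype(np.float32),u,v,1).mean(0)   # blue channel along the tube
        r=cv2.remap(m[...,1].astype(np.float32),u,v,1).mean(0)
        on=s[p>.5*p.max()]; dk=s[(r<.75*np.roll(r,4))&(r<.75*np.roll(r,-4))]
        print(n,k,'bubble',on.min().round(4),on.max().round(4),'mid',on.mean().round(4),'lines',dk.round(3))
E
python3 -c "
from bub import *
bub()"
```

```text
side A bubble -0.016 0.004 mid -0.006 lines [-0.024 -0.023  0.022  0.023  0.024]
side B bubble 0.022 0.042 mid 0.032 lines [-0.024 -0.023 -0.022]
```

The lines read at ±23 mm, so the measurement is consistent. A is at -6 mm, so another 0.18 rad clockwise.

move_arm([
  [[0,0,0],[0,0,-0.09]],
  [[0,0,0],[0,0,-0.09]],
  [[0,0,0],[0,0,0]],
  [[0,0,0],[0,0,0]],
  [[0,0,0],[0,0,0]],
])

```text
time_s: 6.27
ee_pos: [0.6385, 0.0101, 0.1607]
ee_rot: [3.14, 0.099, -0.002]
wrist_force: [-4.6, 1.2, 2.6]
width: 0.0139
finger_force: 20.0
```

```bash
python3 -c "
from bub import *
bub()"
```

```text
side A bubble -0.011 0.01 mid -0.0005 lines [-0.024 -0.023  0.022  0.023  0.024]
side B bubble 0.022 0.042 mid 0.032 lines [-0.024 -0.023 -0.022]
```

move_arm([
  [[0,0,0],[0,0,0]],
  [[0,0,0],[0,0,0]],
  [[0,0,0],[0,0,0]],
  [[0,0,0],[0,0,0]],
  [[0,0,0],[0,0,0]],
  [[0,0,0],[0,0,0]],
  [[0,0,0],[0,0,0]],
  [[0,0,0],[0,0,0]],
], claw=0.8)

```text
time_s: 7.13
ee_pos: [0.639, 0.0101, 0.1607]
ee_rot: [-3.14, -0.094, -0.0]
wrist_force: [-0.3, 0.2, -0.3]
width: 0.0649
finger_force: 0.0
```

A is centred and released. I'll lift and go over B.

move_arm([
  [[0,0,0.025],[0,0,0]],
  [[0,0,0.025],[0,0,0]],
  [[-0.0178,0.0162,0],[0,0,-0.039]],
  [[-0.0178,0.0162,0],[0,0,-0.039]],
  [[-0.0178,0.0162,0],[0,0,-0.039]],
  [[-0.0178,0.0162,0],[0,0,-0.039]],
  [[-0.0178,0.0162,0],[0,0,-0.039]],
  [[-0.0178,0.0162,0],[0,0,-0.039]],
  [[-0.0178,0.0162,0],[0,0,-0.039]],
  [[-0.0178,0.0162,0],[0,0,-0.039]],
  [[-0.0178,0.0162,0],[0,0,-0.039]],
  [[-0.0178,0.0162,0],[0,0,-0.039]],
  [[0,0,0],[0,0,0]],
  [[0,0,0],[0,0,0]],
], claw=1)

```text
time_s: 8.3
ee_pos: [0.4605, 0.1727, 0.2111]
ee_rot: [-3.099, 0.513, -0.001]
wrist_force: [-0.7, 0.1, 0.1]
width: 0.088
finger_force: 0.0
```

move_arm([
  [[0,0,-0.0125],[0,0,0]],
  [[0,0,-0.0125],[0,0,0]],
  [[0,0,-0.0125],[0,0,0]],
  [[0,0,-0.0125],[0,0,0]],
  [[0,0,0],[0,0,0]],
  [[0,0,0],[0,0,0]],
])

```text
time_s: 8.8
ee_pos: [0.4616, 0.1716, 0.1606]
ee_rot: [3.099, -0.517, -0.001]
wrist_force: [0.3, -0.4, 0.2]
width: 0.0881
finger_force: 0.0
```

move_arm([
  [[0,0,0],[0,0,0]],
  [[0,0,0],[0,0,0]],
  [[0,0,0],[0,0,0]],
  [[0,0,0],[0,0,0]],
  [[0,0,0],[0,0,0]],
  [[0,0,0],[0,0,0]],
  [[0,0,0],[0,0,0]],
  [[0,0,0],[0,0,0]],
  [[0,0,0],[0,0,0]],
  [[0,0,0],[0,0,0]],
  [[0,0,0],[0,0,0]],
  [[0,0,0],[0,0,0]],
  [[0,0,0],[0,0,0]],
  [[0,0,0],[0,0,0]],
  [[0,0,0],[0,0,0]],
], claw=0, newtons=20)

```text
time_s: 10.05
ee_pos: [0.4607, 0.1717, 0.1607]
ee_rot: [3.098, -0.516, -0.001]
wrist_force: [-1.3, -5.0, 2.5]
width: 0.0141
finger_force: 20.0
```

```bash
python3 -c "
from bub import *
bub(); bub('top')"
```

```text
side A bubble -0.058 0.058 mid -0.0152 lines [-0.024 -0.023]
side B bubble -0.013 0.058 mid 0.028 lines []
top A bubble -0.009 0.011 mid 0.001 lines [-0.023 -0.022  0.023  0.024]
top B bubble 0.023 0.042 mid 0.0325 lines [-0.024 -0.023]
```

B is gripped. The top view shows B at +32 mm, and the side view is blocked. I'll turn counter-clockwise by 0.96 rad.

move_arm([
  [[0,0,0],[0,0,0.08]],
  [[0,0,0],[0,0,0.08]],
  [[0,0,0],[0,0,0.08]],
  [[0,0,0],[0,0,0.08]],
  [[0,0,0],[0,0,0.08]],
  [[0,0,0],[0,0,0.08]],
  [[0,0,0],[0,0,0.08]],
  [[0,0,0],[0,0,0.08]],
  [[0,0,0],[0,0,0.08]],
  [[0,0,0],[0,0,0.08]],
  [[0,0,0],[0,0,0.08]],
  [[0,0,0],[0,0,0.08]],
  [[0,0,0],[0,0,0]],
  [[0,0,0],[0,0,0]],
  [[0,0,0],[0,0,0]],
])

```text
time_s: 11.7
ee_pos: [0.4604, 0.1725, 0.1607]
ee_rot: [-2.987, -0.969, 0.001]
wrist_force: [-4.7, 2.8, 3.4]
width: 0.0138
finger_force: 20.0
```

```bash
python3 -c "
from bub import *
bub('top')"
```

```text
top A bubble -0.009 0.011 mid 0.001 lines [-0.023 -0.022  0.023  0.024]
top B bubble -0.058 0.058 mid 0.0 lines [-0.024 -0.023]
```

The turn measured 0.96 rad, so B should be near +1 mm. The arm hides it, so I'll release, rise and move clear to check.

move_arm([
  [[0,0,0],[0,0,0]],
  [[0,0,0],[0,0,0]],
  [[0,0,0],[0,0,0]],
  [[0,0,0],[0,0,0]],
  [[0,0,0],[0,0,0]],
  [[0,0,0],[0,0,0]],
  [[0,0,0],[0,0,0]],
  [[0,0,0],[0,0,0]],
  [[0,0,0.03],[0,0,0]],
  [[0,0,0.03],[0,0,0]],
  [[0,0,0.03],[0,0,0]],
  [[0,0,0.03],[0,0,0]],
  [[0,0,0.02],[0,0,0]],
  [[0,0,0],[0,0,0]],
], claw=1)

```text
time_s: 13.07
ee_pos: [0.4618, 0.1723, 0.3048]
ee_rot: [2.986, 0.973, 0.012]
wrist_force: [-0.3, 0.2, 0.6]
width: 0.0879
finger_force: 0.0
```

move_arm([
  [[0.01,-0.03,0],[0,0,0]],
  [[0,-0.03,0],[0,0,0]],
  [[0,-0.03,0],[0,0,0]],
  [[0,-0.03,0],[0,0,0]],
  [[0,-0.03,0],[0,0,0]],
  [[0,-0.03,0],[0,0,0]],
  [[0,-0.03,0],[0,0,0]],
  [[0,-0.03,0],[0,0,0]],
  [[0,-0.03,0],[0,0,0]],
  [[0,-0.03,0],[0,0,0]],
  [[0,-0.03,0],[0,0,0]],
  [[0,-0.03,0],[0,0,0]],
  [[0,-0.03,0],[0,0,0]],
  [[0,-0.03,0],[0,0,0]],
  [[0,-0.03,0],[0,0,0]],
  [[0,0,0],[0,0,0]],
  [[0,0,0],[0,0,0]],
])

```text
time_s: 14.48
ee_pos: [0.4705, -0.2788, 0.2992]
ee_rot: [-2.986, -0.969, 0.002]
wrist_force: [0.1, 0.5, 0.4]
width: 0.0881
finger_force: 0.0
```

```bash
python3 - <<'E'
from bub import *
bub('top');bub('side')
g=lambda x:(255*(x/255.)**0.45).astype(np.uint8)
cap('side','s2'); cap('top','t2')
cv2.imwrite('pics/v2.png',cv2.resize(np.hstack([g(cv2.imread('pics/s2.png')[150:350,110:370]),g(cv2.imread('pics/t2.png')[110:310,120:380])]),(790,304),interpolation=2))
E
```

```text
top A bubble -0.009 0.011 mid 0.001 lines [-0.023 -0.022  0.023  0.024]
top B bubble -0.008 0.013 mid 0.0025 lines [-0.024 -0.023  0.022  0.023  0.024]
side A bubble -0.01 0.011 mid 0.0005 lines [-0.024 -0.023  0.022  0.023  0.024]
side B bubble -0.007 0.014 mid 0.0035 lines [-0.024 -0.023 -0.022  0.022  0.023  0.024  0.025]
```

View pics/v2.png

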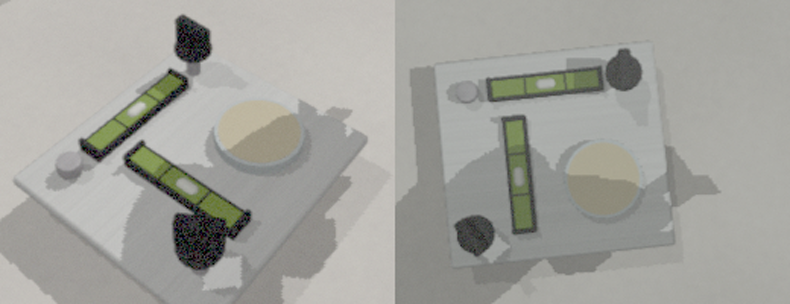

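Both bubbles lie between their lines: A at about +1 mm and B at about +3 mm, with ±10 mm allowed. The arm is clear of the table, so I'm handing in.

```bash
python3 -c "
from cell import arm
print(arm.hand_in())"
```

```text
the job is handed in; nothing more can be done
None
```

The job is handed in: both bubbles lie between their lines (A about 1 mm and B about 3 mm off centre, ±10 mm allowed), both screws are released and the arm is clear, at about 15 s of the 51 s limit.

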